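# Index the dosing funnel over the square tub

## Task

The dosing funnel on the bench rail is parked and locked at the end of the rail. Pull up the black plunger knob, slide the carriage along until the funnel stands over the square tub, and let the plunger spring fully home into the hole of that station; feel for the hole gently, without forcing the pin against the index strip, and leave the vessels and everything else standing where they are.

Things in the scene. Friction and masses are not known exactly. Their poses are not given: they have to be found in the camera images.
- rail: The fixed portioning rail: a steel bed plate 230 x 440 x 8 mm with a dark rail 46 mm wide along it, its top 38 mm above the table. Origin: on the table under the middle of the rail. Its y axis runs along the rail, from the parking end to the far end; its x axis points across, from the rail to the row of vessels, whose centres stand about 125 mm from the rail's middle line, on the bed.
- strip: Fixed aluminium index strip on the rail, 400 x 30 x 12 mm. Origin: middle of its top face, 50 mm above the table; axes as the rail. On its middle line four 12.4 mm square holes: the parking one (pin starts there), then one per station, 80 to 92 mm apart, unevenly. Along the rail, each station's hole lies 4 to 10 mm to one side or the other of its vessel's middle; it must be felt.
- carriage (a joint): Slide of the carriage along the rail's +y, in m: about 0 (within 1 mm) at the start, locked in the parking hole, up to 0.290 at the far end. The carriage is an aluminium saddle, 60 mm along the rail, 86 mm across, its top 72 mm above the table, with an upright 45 mm beyond the knob (rail +x) that carries the funnel; the funnel's rim is 74 mm wide and 135 mm above the table. Friction about 1.5 N, and about 1.5 N more while the pin drags on the strip.
- plunger (a joint): Lift of the spring plunger in m: 0 = pin fully home in a hole; about 0.009 = pin tip resting on the strip's upper face beside a hole; 0.014 = fully pulled, against its stop. The spring pushes it down with about 8 N when home and 11 N fully pulled, so that it drops on its own when let go. It travels with the carriage.
- knob (a point): Centre of the plunger's black cylindrical knob on top of the carriage, 28 mm in diameter and 26 mm high, axis upright; 112 mm above the table when home. Below it is a collar 22 mm wide up to 84 mm above the table, then the saddle. Knob and pin move together.
- pin: The steel pin under the knob, 10 mm in diameter with a chamfered tip 7 mm wide, mostly hidden in the carriage. Origin: its tip, 71 mm below the knob's centre; 41 mm above the table when home, i.e. 9 mm down in the strip. It drops into a hole within about 2.5 mm of the hole's middle. Pin against strip may not bear more than 25 N.
- spout (a point): Lower mouth of the steel funnel, 22 mm wide, 80 mm above the table; 125 mm from the knob's axis in the rail's +x direction, travels with the carriage.
- tub: The square open white plastic tub, 58 x 58 x 48 mm, loose on the bed at one of the three stations (which one varies). Origin: centre of its underside, 8 mm above the table.
- ramekin: A round white ramekin, 60 mm across, 42 mm high, loose at another station. Origin: centre of its underside.
- dish: A round, low white dish, 64 mm across, 30 mm high, loose at the remaining station. Origin: centre of its underside.
- oil: Bystander: amber oil bottle, 52 mm across, 150 mm high, loose beyond the far end of the rail. Origin: centre of its underside.
- salt: Bystander: steel can, 56 mm across, 90 mm high, loose beyond the parking end. Origin: centre of its underside.
- spice: Bystander: glass jar, 48 mm across, 75 mm high, loose on the robot's side of the rail. Origin: centre of its underside.
- scoop: Bystander: a metal spoon lying on the robot's side of the rail. Origin: on the table under its middle.
- spatula: Bystander: yellow spatula lying to the left. Origin: on the table under its middle.
Mind the look-alikes: they are no part of the job. Leave any purple look-alike of the tub alone.

How it is judged:
On the way, in this order (a step that is already met when the one before it is completed fails the run):
1. the plunger is pulled clear of the parking hole (value of joint plunger above 0.0105 m and value of joint carriage below 0.03 m), for 0.1 s.
2. the carriage is slid over to the square tub (horizontal distance between spout and tub below 0.025 m), for 0.05 s.
At the end, for the whole second after the job is handed in: The plunger is home in the hole of the square tub's station (joint below 2 mm), the funnel's spout stands over the tub (within 20 mm of its centre, level), the carriage is at rest and the tub stands upright (value of joint plunger below 0.002 m and horizontal distance between spout and tub below 0.02 m and velocity of joint carriage between -0.005 and 0.005 m/s and angle between tub's own z axis and vertical below 0.1 rad); the robot touches nothing.
It fails at once if the pin is forced against the index strip with more than 25 N (contact force between pin and strip above 25 N).
It fails at once if one of the three vessels is pushed out of its place (more than 12 mm) (distance of any of tub, ramekin, dish from where it was at the start of the episode above 0.012 m).
It fails at once if a bystander is moved (more than 30 mm) (distance of any of oil, salt, spice, scoop, spatula from where it was at the start of the episode above 0.03 m).
It also fails if it takes over 40 s, if anything falls off the work surface, if the arm or the gripper's body presses on something with over 40 N, if the wrist force passes 120 N, or if a joint passes its speed limit or range.

## Robot

A 7-joint arm with a two-finger parallel gripper is mounted at the origin on the work surface. World frame = base frame: x ahead of the robot, y to its left, z up, the work surface at z = 0. Lengths are in m, angles in rad, forces in N, time in s.
With the tool pointing down it reaches from about 0.4 to 0.85 m from the base axis. Payload 4.5 kg.
Tool frame: the origin (TCP) lies at the very end of the fingers, on their centre line; the grasp point (between the pads) lies 19 mm behind it; z points along the fingers, y is the line along which they close (so a half turn about z gives the same grasp; the last joint's range is limited). The gripper opens to 88 mm and grips with 3 to 60 N. Pads are 18 mm wide; open, the fingers measure 123 mm over their backs; the gripper's body (75 mm by 187 mm) begins 45 mm behind the grasp point.
Start: joints at [1.191, 0.689, -0.195, 1.565, 0.157, 0.902, -0.215], TCP at [0.251, -0.572, 0.215] pointing down, gripper open.
Joint ranges: [-3.01, 3.01], [-0.46, 2.08], [-1.47, 1.51], [0.13, 2.56], [-1, 4.14], [0.04, 2.09], [-2.66, 2.66]. Speed limits (rad/s): [2.57, 2.57, 3.14, 3.14, 3.14, 3.14, 3.14].

## Interface

Orientations are given as a 3x3 rotation matrix whose columns are the frame's x, y, z axes.
In Python, from rig import sensors, optics, job gives the robot as it stands.
- The arm moves only by the tool send_rows, never from a script. Its argument "moves" is a list of rows, each a list of 7 numbers: the shift along the tool's x, y, z in m, then the turn, a rotation vector about the tool's x, y, z in degrees, then the gripper's target within -1 to 1 (fully open at 1, half-way at 0, shut at -1). In form: [[tx, ty, tz, ax, ay, az, hand], ...]. A call has 1 to 10 rows; each row is the pose to reach, as a shift and turn from the pose commanded when the call began, along the tool's axes at that moment; what a row does not reach only later rows make up. A row lasts 1/10 s, in which the tool goes at most 50 mm and 8.59 degrees, less where a joint would pass 70% of its speed; a pose out of reach is approached as far as the arm can. A call with a gripper value outside its range is refused whole. The fingers move at their own pace and stop on an object; "newtons" is the grip in N (left out, the last holds). Time passes only in rows, so rows that repeat a pose let the fingers close. It gives the time, the measured TCP pose, the force and the opening at its end, in the units of the state.
- sensors.read_state(): the state, without advancing time (a new reading comes with each control period).
- optics.read_camera(name): name is "side" or "top"; returns a dict with "color" (480x640x3 uint8, red, green, blue), "depth" (480x640 float32, m along the optical axis (not along the pixel's ray), 0 where there is no reading), "vfov" (degrees; the focal length in pixels is half the picture's height over the tangent of half this angle, whatever the lens; pixels are square), "cx", "cy" (the principal point, pixels), "rvec" (rotation vector, rad) and "tvec" (3), from world to camera coordinates, as OpenCV has them. Camera axes: x right, y down, z forward; pixel columns grow to the right and rows downward; lengths in m; the calibration is good to about 2 mm. A picture is of the moment at which its call begins.
- job.hand_in(): hands the job in, once; it reports no verdict.
The state is a dict: "time_s": time; "joint_positions": joint angles; "joint_velocities": joint speeds; "joint_torque": joint torques, N m; "tcp_pos": TCP position; "eef_rot": TCP orientation; "wrist_force": force on the tool from outside, world axes, zero at the start; "wrist_torque": the same for the moment, N m; "width": opening from 0.0 (shut) to 1.0 (fully open).
Only numpy, scipy, OpenCV 4.12 (cv2) and the standard library are available. Lean on these libraries where they do the work, as an engineer would, in place of code of your own. Each camera call takes 0.05 s, during which the arm holds its last target. There are 200 camera calls.

## Working session

There is one attempt and no reset: what is moved stays moved. The work goes in short steps, Python scripts to look and compute and a tool call to move; the robot and the scene stay as the last step left them, time stands still between calls to the robot, and variables do not carry over. Pictures are saved under pics/ and viewed, on a budget of 10 in all, crops included, one or two more only if the job needs it, and the job is handed in when it is done.

Besides the shell and the picture viewer there is one more tool, called after "Request:" in YAML: its name, and indented under it one key for each argument. send_rows: Moves the arm, as the interface text tells. Its arguments: {"type":"object","properties":{"moves":{"type":"array"},"newtons":{"type":"number"}},"required":["moves"]}

```bash
mkdir -p pics; cat > h.py <<'E'
import numpy as np, cv2
from rig import sensors, optics, job
def cam(n):
    d=optics.read_camera(n); d['f']=d['color'].shape[0]/2/np.tan(np.radians(d['vfov'])/2)
    d['R']=cv2.Rodrigues(np.array(d['rvec'],float))[0]; d['t']=np.array(d['tvec'],float).ravel(); return d
def ray(d,u,v,z):
    c=-d['R'].T@d['t']; r=d['R'].T@np.array([(u-d['cx'])/d['f'],(v-d['cy'])/d['f'],1]); return c+r*(z-c[2])/r[2]
def cloud(d):
    v,u=np.mgrid[:480,:640]; z=d['depth']; p=np.stack([(u-d['cx'])/d['f']*z,(v-d['cy'])/d['f']*z,z],-1)
    return (p-d['t'])@d['R']
def save(n,im): cv2.imwrite('pics/'+n,im[:,:,::-1])
E
python3 - <<'E'
from h import *
for n in('top','side'):
    d=cam(n); save(n+'.png',d['color']); np.savez(n+'.npz',**d); print(n,-d['R'].T@d['t'],d['f'],d['R'].tolist())
s=sensors.read_state(); print(s)
E
```

```text
top [0.25065739 0.07720185 1.47442761] 562.3007987852316 [[0.04009355329472708, -0.9991908285523218, 0.0031929799760563315], [-0.971629597529054, -0.03973266535354114, -0.23314639287244415], [0.2330846030730718, 0.006245273479050781, -0.9724364063369082]]
side [0.5242111  0.88593145 0.77770245] 476.28059273889534 [[-0.9983883301614864, -0.05348632077482379, -0.0189724981837258], [-0.019887444414546384, 0.6428441749439037, -0.7657387650467682], [0.053152909158550796, -0.7641273324719278, -0.6428718286076307]]
{'time_s': 0.1, 'joint_positions': array([ 1.19075947,  0.68990068, -0.19450815,  1.56620648,  0.15728593,
        0.90250715, -0.21514183]), 'joint_velocities': array([-6.41253070e-04, -3.06501537e-03,  8.18050197e-04, -4.77911694e-03,
        4.89330321e-05,  1.54950237e-03, -1.84212283e-03]), 'joint_torque': array([-2.64261282e-03, -5.28498137e+01, -1.27130225e+00, -1.53835934e+01,
       -5.25928871e-02,  2.03582043e-03,  2.33190883e-05]), 'tcp_pos': array([ 0.25104492, -0.57171748,  0.21469855]), 'eef_rot': array([[ 9.15579631e-01,  4.02135996e-01, -7.61038378e-04],
       [ 4.02136699e-01, -9.15578498e-01,  1.44530877e-03],
       [-1.15579694e-04, -1.62933673e-03, -9.99998666e-01]]), 'wrist_force': array([ 0.64442106,  0.55010973, -0.32826905]), 'wrist_torque': array([-0.00012509,  0.03011452, -0.00875853]), 'width': 1.002174644290864}
```

View pics/top.png

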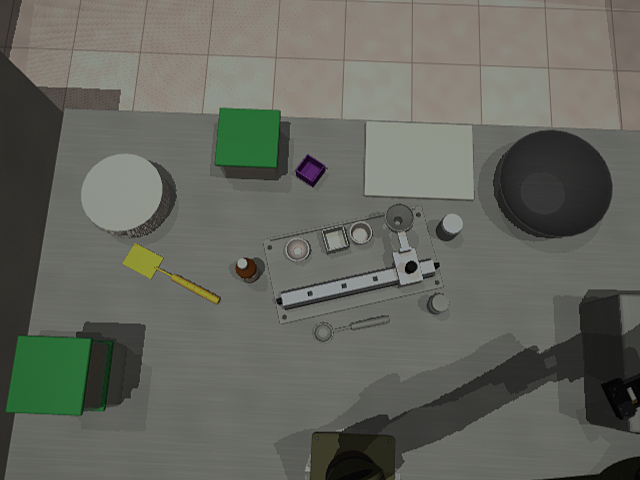

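View pics/side.png

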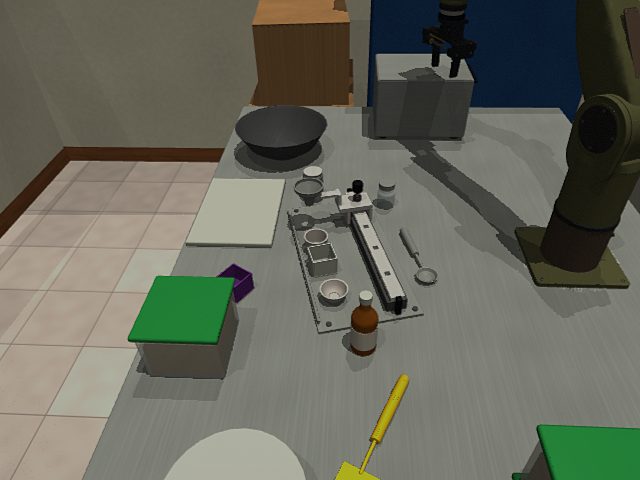

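The tub is the square white vessel, in the middle at top (335,239) / side (322,260). Its neighbours are the ramekin at (360,233) and the dish at (297,249). The purple square at (311,170) is the look-alike. The knob is at top (411,267), and the strip holes show at about (375,279), (344,287) and (310,294). I'll confirm all this in an enlarged crop and measure.

```bash
python3 - <<'E'
from h import *
d=dict(np.load('top.npz')); im=d['color']
c=cv2.resize(im[195:325,260:450],None,fx=4,fy=4,interpolation=cv2.INTER_CUBIC); save('crop.png',c)
P=cloud(d)
g=im.max(-1).astype(int)
# strip: depth-z around .05, bright, elongated
m=((abs(P[...,2]-.05)<.006)&(g>110)); m[:240]=0; m[:,:270]=0;m[:,445:]=0
n,l,st,ce=cv2.connectedComponentsWithStats(m.astype(np.uint8)); print(st[1:][st[1:,4]>50])
ys,xs=np.where(m); Q=np.array([ray(d,x,y,.05)[:2] for x,y in zip(xs,ys)])
r=cv2.minAreaRect((Q*1000).astype(np.float32)); print('strip',r)
# dark spots
for nm,box,lim,z in(('knob',(250,285,395,428),45,.125),('h1',(272,288,366,385),90,.05),('h2',(280,294,336,352),90,.05),('h3',(287,301,302,318),90,.05)):
    a,b,e,f=box; s=g[a:b,e:f]<lim
    n,l,st,ce=cv2.connectedComponentsWithStats(s.astype(np.uint8))
    for i in range(1,n):
        if st[i,4]>3:
            u,v=ce[i]+[e,a]; print(nm,st[i,4],u,v,ray(d,u,v,z))
s=(abs(P[...,2]-.056)<.006); s[:215]=0;s[262:]=0;s[:,:318]=0;s[:,352:]=0
ys,xs=np.where(s); Q=np.array([ray(d,x,y,.056)[:2] for x,y in zip(xs,ys)]);print('tub',len(Q),cv2.minAreaRect((Q*1000).astype(np.float32)))
s=(P[...,2]>.106)&(P[...,2]<.145);s[:200]=0;s[290:]=0;s[:,380:]=s[:,380:];s[:,:380]=0;s[:,430:]=0
n,l,st,ce=cv2.connectedComponentsWithStats(s.astype(np.uint8))
for i in range(1,n):
    if st[i,4]>10:
        q=P[l==i]; print('high',st[i],ce[i],q.mean(0),q[:,2].max(),cv2.minEnclosingCircle((q[:,:2]*1000).astype(np.float32)))
E
```

```text
[[ 420  260   16   14  151]
 [ 281  268  117   38 1247]]
strip ((529.3518676757812, 14.669143676757812), (144.03919982910156, 399.9107971191406), 15.161112785339355)
knob 6 425.1666666666667 259.6666666666667 [ 0.52434645 -0.15791784  0.125     ]
knob 114 410.39473684210526 266.89473684210526 [ 0.50493279 -0.12191392  0.125     ]
knob 9 425.0 277.0 [ 0.48147055 -0.15747605  0.125     ]
knob 13 396.61538461538464 282.3076923076923 [ 0.4656802  -0.08876468  0.125     ]
h1 15 369.6666666666667 272.46666666666664 [ 0.50029439 -0.02859641  0.05      ]
h1 19 374.8421052631579 278.4736842105263 [ 0.48526701 -0.04217902  0.05      ]
h1 55 377.3090909090909 285.78181818181815 [ 0.46668869 -0.04884675  0.05      ]
h2 4 337.5 280.0 [0.47744618 0.05317907 0.05      ]
h2 19 343.8421052631579 285.4736842105263 [0.46401554 0.03651021 0.05      ]
h2 27 346.4074074074074 292.2962962962963 [0.44680875 0.02941428 0.05      ]
h3 10 304.4 287.3 [0.45525124 0.13681643 0.05      ]
h3 20 309.7 293.15 [0.44084665 0.12261651 0.05      ]
h3 18 313.6111111111111 299.44444444444446 [0.42524092 0.11195347 0.05      ]
tub 125 ((590.0153198242188, 56.82794952392578), (59.818477630615234, 73.9019546508789), 16.91710090637207)
high [385 202  30  32 583] [399.55403087 216.02915952] [ 0.63344609 -0.0946623   0.12169732] 0.1416375922761422 ((628.1181640625, -93.63604736328125), 38.181636810302734)
high [400 243   8   8  24] [403.29166667 247.04166667] [ 0.55760817 -0.10650351  0.10793171] 0.11124373850693495 ((557.8812866210938, -107.11520385742188), 11.888677597045898)
high [406 261  12  12 111] [411.21621622 266.26126126] [ 0.50683126 -0.12410336  0.12367721] 0.13158477829416185 ((508.54754638671875, -124.42420959472656), 14.04485034942627)
```

View pics/crop.png

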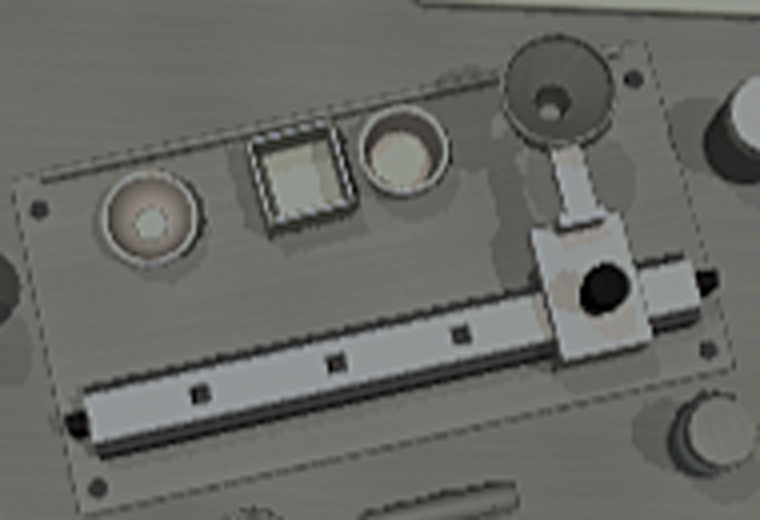

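The crop confirms it: the white square vessel is the tub, at the middle station, and its hole is at about (344,285), the second free hole. The knob is at (410,267). I'll cross-check the knob and tub from the side view.

```bash
python3 - <<'E'
from h import *
d=dict(np.load('side.npz')); im=d['color']; P=cloud(d); g=im.max(-1)
s=(P[...,2]>.100)&(P[...,2]<.14)&(g<60); s[:170]=0;s[205:]=0;s[:,:340]=0;s[:,370:]=0
n,l,st,ce=cv2.connectedComponentsWithStats(s.astype(np.uint8))
for i in range(1,n):
  if st[i,4]>15: print('knob',st[i],ce[i],ray(d,*ce[i],.115),ray(d,*ce[i],.112),P[l==i].mean(0))
for nm in('top','side'):
  d=dict(np.load(nm+'.npz'));P=cloud(d)
  u=np.array([-.2605,.9655]);v=np.array([.9655,.2605]);o=np.array([.506,-.122])
  a=(P[...,:2]-o)@u; b=(P[...,:2]-o)@v; z=P[...,2]
  s=(z>.046)&(z<.064)&(b>.08)&(b<.17)&(a>.121)&(a<.2)
  print(nm,'tub along',a[s].min(),a[s].max(),'across',b[s].min(),b[s].max(),s.sum())
  s=(z>.044)&(z<.056)&(abs(b)<.02)&(a>.06)&(a<.3); print(' strip across',b[s].mean(),np.polyfit(a[s],b[s],1))
E
```

```text
knob [352 180  11  14 126] [357.07142857 186.19047619] [ 0.50829552 -0.11893637  0.115     ] [ 0.50822347 -0.12348532  0.112     ] [ 0.50833466 -0.1169069   0.11633453]
top tub along 0.12905605107667964 0.18845608009042722 across 0.09733523232148142 0.15792752846812388 137
 strip across 0.0016267865342671393 [-0.00017559  0.00165886]
side tub along 0.12166672755649142 0.19297572286121595 across 0.09773097593495739 0.15744148087509535 228
 strip across 0.001447933175720114 [-0.0003849   0.00152102]
```

Request:
send_rows:
  moves:
    - [0.04, -0.03, 0, 0, 0, 4, 1]
    - [0.08, -0.06, 0, 0, 0, 8.6, 1]
    - [0.12, -0.09, 0, 0, 0, 8.6, 1]
    - [0.16, -0.12, 0, 0, 0, 8.6, 1]
    - [0.2, -0.15, 0, 0, 0, 8.6, 1]
    - [0.24, -0.18, 0, 0, 0, 8.6, 1]
    - [0.28, -0.21, 0, 0, 0, 8.6, 1]
    - [0.32, -0.24, 0, 0, 0, 8.6, 1]
    - [0.36, -0.27, 0, 0, 0, 8.6, 1]
    - [0.4, -0.3, 0, 0, 0, 8.6, 1]

```text
time_s: 1.1
tcp_pos: [0.4974, -0.1348, 0.2153]
eef_rot: [[0.965, 0.261, -0.0], [0.261, -0.965, -0.0], [-0.0, -0.0, -1.0]]
wrist_force: [1.3, -0.2, 0.3]
width: 0.999
```

Both views agree: the rail runs at 15.1° and the knob is near (0.5075, -0.1225). I'll go over it, down, and close lightly.

Request:
send_rows:
  moves:
    - [0.013, -0.009, 0.02, 0, 0, 0, 1]
    - [0.013, -0.009, 0.05, 0, 0, 0, 1]
    - [0.013, -0.009, 0.08, 0, 0, 0, 0.5]
    - [0.013, -0.009, 0.1, 0, 0, 0, 0]
    - [0.013, -0.009, 0.115, 0, 0, 0, 0]
    - [0.013, -0.009, 0.121, 0, 0, 0, -0.1]
    - [0.013, -0.009, 0.121, 0, 0, 0, -0.1]
  newtons: 5

```text
time_s: 1.8
tcp_pos: [0.5066, -0.1245, 0.0937]
eef_rot: [[0.965, 0.261, -0.002], [0.261, -0.965, 0.0], [-0.002, -0.001, -1.0]]
wrist_force: [-0.3, 0.1, -0.1]
width: 0.567
```

```bash
python3 - <<'E'
from h import *
d=cam('side'); save('s2.png',cv2.resize(d['color'][110:260,260:460],None,fx=4,fy=4,interpolation=cv2.INTER_CUBIC))
print(sensors.read_state()['tcp_pos'])
E
```

```text
[ 0.50713185 -0.12467172  0.09445813]
```

View pics/s2.png

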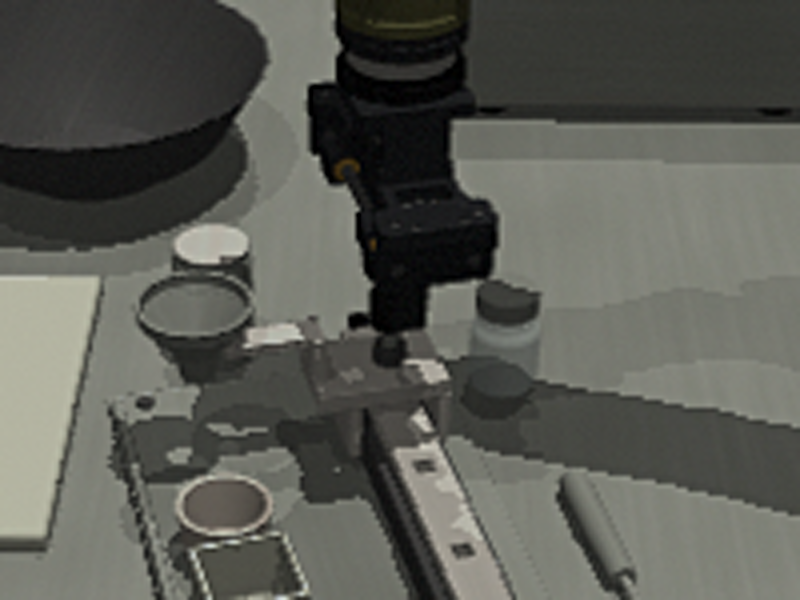

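The fingers straddle the knob (hidden behind the front finger at about (390,320) in the crop). I'll close lightly, nudging 2 mm along the rail.

Request:
send_rows:
  moves:
    - [0, -0.002, 0, 0, 0, 0, -0.2]
    - [0, -0.002, 0, 0, 0, 0, -0.3]
    - [0, -0.002, 0, 0, 0, 0, -0.4]
    - [0, -0.002, 0, 0, 0, 0, -0.5]
    - [0, -0.002, 0, 0, 0, 0, -0.6]
    - [0, -0.002, 0, 0, 0, 0, -0.6]
  newtons: 4

```text
time_s: 2.45
tcp_pos: [0.5075, -0.1238, 0.0951]
eef_rot: [[0.966, 0.26, 0.002], [0.26, -0.966, -0.001], [0.002, 0.002, -1.0]]
wrist_force: [1.5, -3.5, 4.2]
width: 0.312
```

Request:
send_rows:
  moves:
    - [0, 0.0005, 0, 0, 0, 0, -0.7]
    - [0, 0.0005, 0, 0, 0, 0, -0.7]
    - [0, 0.0005, 0, 0, 0, 0, -0.7]
  newtons: 15

```text
time_s: 2.75
tcp_pos: [0.5075, -0.1238, 0.0951]
eef_rot: [[0.966, 0.26, 0.002], [0.26, -0.966, -0.001], [0.002, 0.001, -1.0]]
wrist_force: [0.6, -3.2, 7.2]
width: 0.302
```

Request:
send_rows:
  moves:
    - [0, 0, 0, 0, 0, 0, -1]
    - [0, 0, 0, 0, 0, 0, -1]
    - [0, 0, 0, 0, 0, 0, -1]
  newtons: 35

```text
time_s: 3.05
tcp_pos: [0.5075, -0.1238, 0.0951]
eef_rot: [[0.966, 0.26, 0.002], [0.26, -0.966, -0.001], [0.002, 0.001, -1.0]]
wrist_force: [0.6, -3.7, 7.5]
width: 0.293
```

Gripped. Now lift about 12.5 mm.

Request:
send_rows:
  moves:
    - [0, 0, -0.003, 0, 0, 0, -1]
    - [0, 0, -0.006, 0, 0, 0, -1]
    - [0, 0, -0.009, 0, 0, 0, -1]
    - [0, 0, -0.0115, 0, 0, 0, -1]
    - [0, 0, -0.013, 0, 0, 0, -1]
    - [0, 0, -0.0135, 0, 0, 0, -1]
    - [0, 0, -0.0135, 0, 0, 0, -1]
    - [0, 0, -0.0135, 0, 0, 0, -1]

```text
time_s: 3.85
tcp_pos: [0.5069, -0.122, 0.1077]
eef_rot: [[0.965, 0.262, -0.0], [0.262, -0.965, 0.001], [0.0, -0.001, -1.0]]
wrist_force: [3.5, 1.5, -11.5]
width: 0.293
```

```bash
python3 - <<'E'
from h import *
d=cam('side'); save('s3.png',cv2.resize(d['color'][150:230,300:420],None,fx=5,fy=5,interpolation=cv2.INTER_CUBIC))
s=sensors.read_state();print(s['tcp_pos'],s['wrist_force'])
E
```

```text
[ 0.50686582 -0.12204708  0.10769961] [  4.31182932   3.79867754 -10.79184971]
```

View pics/s3.png

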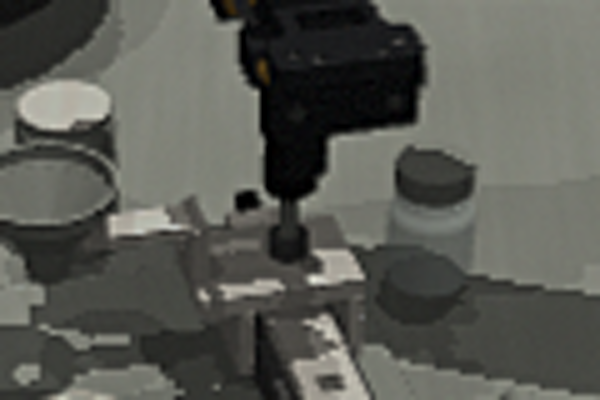

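The shaft is visible below the knob at (290,212) and the spring load reads about 11 N, so the plunger is pulled. Now I'll slide it.

Request:
send_rows:
  moves:
    - [0, -0.003, 0, 0, 0, 0, -1]
    - [0, -0.01, 0, 0, 0, 0, -1]
    - [0, -0.02, 0, 0, 0, 0, -1]
    - [0, -0.032, 0, 0, 0, 0, -1]
    - [0, -0.044, 0, 0, 0, 0, -1]
    - [0, -0.056, 0, 0, 0, 0, -1]
    - [0, -0.068, 0, 0, 0, 0, -1]
    - [0, -0.076, 0, 0, 0, 0, -1]
    - [0, -0.08, 0, 0, 0, 0, -1]
    - [0, -0.08, 0, 0, 0, 0, -1]

```text
time_s: 4.9
tcp_pos: [0.4859, -0.0449, 0.108]
eef_rot: [[0.965, 0.262, 0.0], [0.262, -0.965, 0.001], [0.0, -0.001, -1.0]]
wrist_force: [5.2, 2.0, -12.6]
width: 0.288
```

Request:
send_rows:
  moves:
    - [0.0005, -0.004, 0, 0, 0, 0, -1]
    - [0.0005, -0.012, 0, 0, 0, 0, -1]
    - [0.0005, -0.024, 0, 0, 0, 0, -1]
    - [0.0005, -0.036, 0, 0, 0, 0, -1]
    - [0.0005, -0.048, 0, 0, 0, 0, -1]
    - [0.0005, -0.06, 0, 0, 0, 0, -1]
    - [0.0007, -0.072, 0, 0, 0, 0, -1]
    - [0.0007, -0.079, 0, 0, 0, 0, -1]
    - [0.0007, -0.084, 0, 0, 0, 0, -1]
    - [0.0007, -0.084, 0, 0, 0, 0, -1]

```text
time_s: 5.9
tcp_pos: [0.4639, 0.0366, 0.1078]
eef_rot: [[0.965, 0.262, -0.001], [0.262, -0.965, 0.001], [-0.001, -0.001, -1.0]]
wrist_force: [2.5, 3.2, -11.0]
width: 0.29
```

Request:
send_rows:
  moves:
    - [0, 0, 0.001, 0, 0, 0, -1]
    - [0, 0, 0.002, 0, 0, 0, -1]
    - [0, 0, 0.003, 0, 0, 0, -1]
    - [0, 0, 0.003, 0, 0, 0, -1]

```text
time_s: 6.3
tcp_pos: [0.4644, 0.0351, 0.1047]
eef_rot: [[0.966, 0.26, -0.001], [0.26, -0.966, -0.0], [-0.001, -0.0, -1.0]]
wrist_force: [1.9, 2.7, -11.5]
width: 0.293
```

Request:
send_rows:
  moves:
    - [0, -0.001, 0.0005, 0, 0, 0, -1]
    - [0, -0.001, 0.001, 0, 0, 0, -1]
    - [0, -0.001, 0.0015, 0, 0, 0, -1]
    - [0, -0.001, 0.0015, 0, 0, 0, -1]

```text
time_s: 6.7
tcp_pos: [0.4642, 0.0357, 0.1034]
eef_rot: [[0.966, 0.26, -0.0], [0.26, -0.966, -0.001], [-0.001, 0.001, -1.0]]
wrist_force: [1.2, -0.1, -10.0]
width: 0.292
```

Request:
send_rows:
  moves:
    - [0, 0, 0.0005, 0, 0, 0, -1]
    - [0, 0, 0.001, 0, 0, 0, -1]
    - [0, 0, 0.001, 0, 0, 0, -1]

```text
time_s: 7.0
tcp_pos: [0.4641, 0.0361, 0.1023]
eef_rot: [[0.965, 0.261, -0.001], [0.261, -0.965, -0.0], [-0.001, 0.0, -1.0]]
wrist_force: [2.4, -1.2, -10.6]
width: 0.288
```

At a lift of about 7 mm the full spring load is still on the grip, so nothing is bearing on the strip and the pin is entering the hole. I'll lower on.

Request:
send_rows:
  moves:
    - [0, 0, 0.001, 0, 0, 0, -1]
    - [0, 0, 0.002, 0, 0, 0, -1]
    - [0, 0, 0.002, 0, 0, 0, -1]

```text
time_s: 7.3
tcp_pos: [0.4641, 0.0362, 0.1003]
eef_rot: [[0.965, 0.261, -0.001], [0.261, -0.965, -0.0], [-0.001, 0.0, -1.0]]
wrist_force: [0.3, -0.6, -10.0]
width: 0.291
```

Request:
send_rows:
  moves:
    - [0, 0, 0.001, 0, 0, 0, -1]
    - [0, 0, 0.002, 0, 0, 0, -1]
    - [0, 0, 0.0025, 0, 0, 0, -1]
    - [0, 0, 0.0025, 0, 0, 0, -1]

```text
time_s: 7.7
tcp_pos: [0.4642, 0.0362, 0.0978]
eef_rot: [[0.965, 0.261, -0.001], [0.261, -0.965, -0.0], [-0.001, 0.0, -1.0]]
wrist_force: [-0.2, -0.1, -8.4]
width: 0.286
```

Request:
send_rows:
  moves:
    - [0, 0, 0.001, 0, 0, 0, -1]
    - [0, 0, 0.002, 0, 0, 0, -1]
    - [0, 0, 0.0025, 0, 0, 0, -1]
    - [0, 0, 0.0025, 0, 0, 0, -1]

```text
time_s: 8.1
tcp_pos: [0.4641, 0.0362, 0.0953]
eef_rot: [[0.965, 0.261, -0.001], [0.261, -0.965, -0.0], [-0.001, 0.0, -1.0]]
wrist_force: [-0.8, -1.3, -9.1]
width: 0.292
```

Request:
send_rows:
  moves:
    - [0, 0, 0, 0, 0, 0, -0.4]
    - [0, 0, 0, 0, 0, 0, -0.2]
    - [0, 0, 0, 0, 0, 0, 0]
    - [0, 0, 0, 0, 0, 0, 0]
    - [0, 0, 0, 0, 0, 0, 0]

```text
time_s: 8.6
tcp_pos: [0.465, 0.0366, 0.0958]
eef_rot: [[0.965, 0.261, 0.001], [0.261, -0.965, 0.0], [0.001, 0.0, -1.0]]
wrist_force: [-0.0, -0.1, -0.4]
width: 0.5
```

Request:
send_rows:
  moves:
    - [0, 0, -0.01, 0, 0, 0, 0]
    - [0, 0, -0.04, 0, 0, 0, 0]
    - [0, 0, -0.08, 0, 0, 0, 0]
    - [0, 0, -0.12, 0, 0, 0, 0]
    - [-0.04, 0, -0.14, 0, 0, 0, 0]
    - [-0.08, 0, -0.14, 0, 0, 0, 0]
    - [-0.1, 0.04, -0.14, 0, 0, 0, 0]
    - [-0.1, 0.09, -0.14, 0, 0, 0, 0]
    - [-0.1, 0.13, -0.14, 0, 0, 0, 0]
    - [-0.1, 0.17, -0.14, 0, 0, 0, 0]

```text
time_s: 9.6
tcp_pos: [0.4123, -0.1557, 0.2364]
eef_rot: [[0.966, 0.26, 0.001], [0.26, -0.966, -0.0], [0.001, 0.001, -1.0]]
wrist_force: [0.6, 0.4, -0.2]
width: 0.505
```

```bash
python3 - <<'E'
from h import *
u=np.array([-.2605,.9655]);v=np.array([.9655,.2605]);o=np.array([.4642,.0362])
for nm in('top','side'):
  d=cam(nm); np.savez(nm+'2.npz',**d); P=cloud(d); g=d['color'].max(-1)
  b=(195,325,260,450) if nm=='top' else (170,320,270,420)
  save(nm+'_end.png',cv2.resize(d['color'][b[0]:b[1],b[2]:b[3]],None,fx=4,fy=4,interpolation=cv2.INTER_CUBIC))
  q=P[...,:2]-o; A=q@u;B=q@v;z=P[...,2]
  s=(np.hypot(A,B)<.03)&(z>.095)&(z<.15); print(nm,'knob',s.sum(),P[s].mean(0),np.percentile(z[s],[5,50,90,98]))
  s=(abs(A+.008)<.045)&(abs(B-.125)<.045)&(z>.05)&(z<.062); print(' tub-ish',A[s].min(),A[s].max(),B[s].min(),B[s].max())
d=dict(np.load('top.npz'));P=cloud(d);o=np.array([.507,-.1222]);s=(np.hypot(*(P[...,:2]-o).transpose(2,0,1))<.03)&(P[...,2]>.095)&(P[...,2]<.15);print('old top knob',np.percentile(P[s][:,2],[5,50,90,98]))
d=dict(np.load('side.npz'));P=cloud(d);s=(np.hypot(*(P[...,:2]-o).transpose(2,0,1))<.03)&(P[...,2]>.095)&(P[...,2]<.15);print('old side knob',np.percentile(P[s][:,2],[5,50,90,98]))
E
```

```text
top knob 112 [0.4635001  0.03652635 0.12318747] [0.11019212 0.12409543 0.12800329 0.13021487]
 tub-ish -0.05287978691827298 0.023396365450887614 0.09669356752280224 0.14513070071500458
side knob 167 [0.46439639 0.0437168  0.11648944] [0.10192162 0.11912781 0.1244097  0.12581052]
 tub-ish -0.0417156787725103 0.028393695466000506 0.09689678394506421 0.15660855919143551
old top knob [0.10644785 0.12420789 0.1281787  0.12961615]
old side knob [0.10166857 0.11838134 0.12405376 0.12585003]
```

View pics/top_end.png

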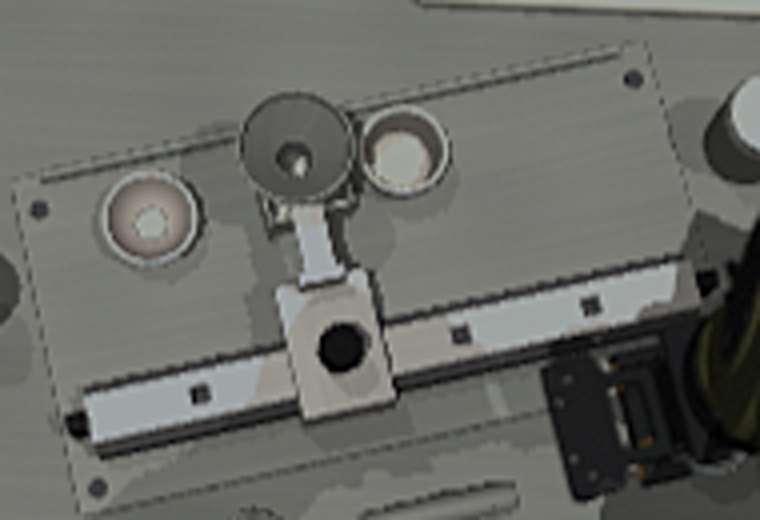

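View pics/side_end.png

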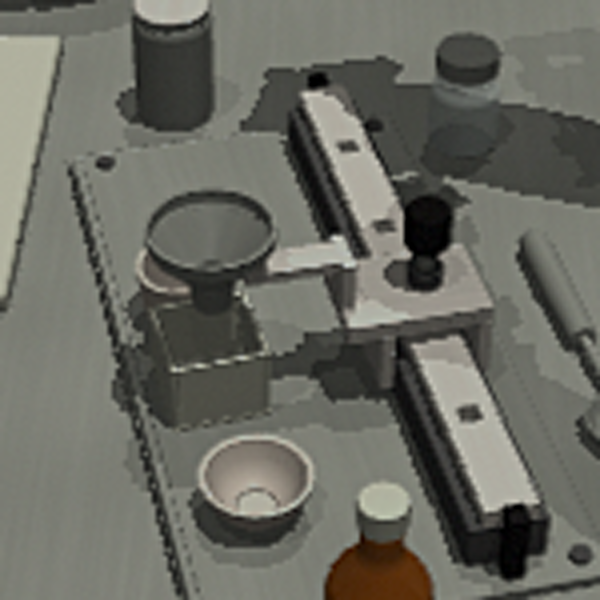

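The final views show the funnel over the square tub: top crop (297,150), side crop (210,240). The knob sits as low on its collar as at the start, its height matching within 1 mm in both views. The other vessels are unmoved and the arm is clear, so I'm handing in.

```bash
python3 -c "
from rig import job
print(job.hand_in())"
```

```text
the job is handed in; nothing more can be done
None
```

The funnel now stands over the square tub with the plunger home in that station's hole. I pulled the knob about 12.6 mm, slid the carriage about 164 mm to the middle station, and lowered the pin while watching the wrist force. The job is handed in; no verdict was reported.

**Pin and hole:** The spring load stayed on the grip (8–11 N) all the way down, so the pin went in on the first try without bearing on the strip. The largest force I read while holding the knob was about 14 N.

**Last checks:**
- **Plunger:** The knob is back at its starting height within 1 mm in both cameras.
- **Spout:** By my calculation it is about 6–8 mm from the tub's centre; the limit is 20 mm.
- **Vessels and bystanders:** The tub stands upright, and the ramekin and dish look unmoved. I made no separate check of the bystanders; those in view look undisturbed.
- **Robot:** It is clear of everything.
- **One check failed:** Measuring the tub's position again at the end didn't work, because the funnel and ramekin fell inside the mask. The spout distance therefore uses the tub's position measured at the start.

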